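# Close the pot with its nested lids, then take off the cover alone

## Robot

A 6-joint arm with a two-finger parallel gripper is mounted at the origin on a cart in front of the work surface, level with it; the furniture and walls round the work are solid. World frame = base frame: x ahead of the robot, y to its left, z up, the work surface at z = 0. Lengths are in m, angles in degrees, forces in N, time in s.
With the tool pointing down it reaches from about 0.325 to 0.775 m from the base axis. Payload 5.5 kg.
Tool frame: the origin (TCP) lies on the centre line of the jaws, within the pads' length; the fingertips stand 19 mm ahead of it and the grasp point (between the pads) is the TCP; z points along the fingers, y is the line along which they close (so a half turn about z gives the same grasp; the last joint's range is limited). The gripper opens to 88 mm and grips with 3 to 60 N. Pads are 20 mm wide; open, the fingers measure 115 mm over their backs; the gripper's body (75 mm by 178 mm) begins 61 mm behind the grasp point.
Start: joints at [-73.15, 5.22, 70.514, -0, 104.267, -3.249], TCP at [0.206, -0.563, 0.242] pointing down, gripper open.
Joint ranges: [-164.24, 164.24], [-49.07, 125.15], [9.68, 141.18], [-86.29, 266.29], [3.28, 154.24], [-151.56, 151.56]. Speed limits (degrees/s): [147.25, 147.25, 172.46, 180, 180, 180].

## Interface

Orientations are given as a 3x3 rotation matrix whose columns are the frame's x, y, z axes.
In Python, from station import ctrl, eyes, ticket gives the robot as it stands.
- The arm moves only by the tool send_rows, never from a script. Its argument "motion" is a list that holds one entry, the list of rows, each a list of 5 numbers: the opening, from 0 (shut) to 1 (fully open), then the shift along the tool's x, y, z in mm, then the turn about the tool's z in degrees. A call has 1 to 8 rows; each row is the pose to reach, as a shift and turn from the pose commanded when the call began, along the tool's axes at that moment; what a row does not reach only later rows make up. A row lasts 1/8 s, in which the tool goes at most 62.5 mm and 10.7 degrees, less where a joint would pass 70% of its speed; a pose out of reach is approached as far as the arm can. A call with a gripper value outside its range is refused whole. The fingers move at their own pace and stop on an object; the grip force is fixed at half the most. Time passes only in rows, so rows that repeat a pose let the fingers close. It gives the time, the measured TCP pose, the force, the opening and the grip force at its end, in the units of the state.
- ctrl.get_state(): the state, without advancing time (a new reading comes with each control period).
- eyes.get_image(name): name is "scene" or "top" or "wrist"; returns a dict with "img" (400x640x3 uint8, red, green, blue), "fx", "fy", "cx", "cy" (pixels), "world_from_camera" (4x4, takes a point from camera to world coordinates). Camera axes: x right, y down, z forward; pixel columns grow to the right and rows downward; lengths in m; the calibration is good to about 2 mm. A picture is of the moment at which its call begins. There is no depth.
- ticket.job_done(): hands the job in; it is judged then, once.
The state is a dict: "clock": time; "joint_pos": joint angles; "qd": joint speeds; "joint_efforts": joint torques, N m; "tcp_pos": TCP position; "eef_rot": TCP orientation; "force": force on the tool from outside, world axes, zero at the start; "wrist_torque": the same for the moment, N m; "grip_width": finger opening in m; "grasp_force": force on a finger pad.
Only numpy, scipy, OpenCV 4.12 (cv2) and the standard library are available. Lean on these libraries where they do the work, as an engineer would, in place of code of your own. Each camera call takes 0.05 s, during which the arm holds its last target. There are 200 camera calls.

## Task

Make the open white pot ready for service: take the nested pair of lids off the cork coaster together by the steel inner lid's knob, lower them as one gently onto the pot until they sit fully home, and only then let go. Next grip the wooden outer lid by its raised collar and lift it alone, level, about 12 cm up, leaving the inner lid closing the pot undisturbed, and finish while holding the outer lid up there in the air. Leave the pot standing where it is and do not disturb the other things on the counter.

Things in the scene. Friction and masses are not known exactly. Their poses are not given: they have to be found in the camera images.
- pot: open round white glazed pot, loose, 0.7 kg, mouth up; belly 94 mm wide, above z 60 mm a straight neck 80 mm outside, about 72 mm inside, rim at z 76. Origin: centre of the underside, z up. It stands on the left or the right, the lids on the other side
- inner_lid: steel inner lid, round, 150 g; origin: centre of its underside. z 0-10 mm: plug tapering 58 mm (bottom) to 66 mm; z 10-16: flange 82 mm wide that sits on the pot's rim, origin then 66 mm above the pot's; z 16-30: cone, 24 mm at its foot; then a 15 mm stem; z 44-66: round knob 18 mm wide. Starts upright on the coaster under the outer lid; only the knob shows, above the outer lid's collar
- outer_lid: round wooden outer lid, 120 g, lying loosely on the inner lid's flange (nothing locks them). Origin: centre of the underside of its disc, 16 mm above the inner lid's origin while nested. Disc 98 mm wide, 4 mm thick; skirt (90 mm inside) down to z -12; 28 mm hole the knob passes freely; upright grip collar 44 mm wide round it, z 4 to 26. Nested, the knob sticks out 24 mm above the collar
- coaster: flat round cork coaster fixed to the worktop, 116 mm wide, 6 mm thick, on which the lids stand; origin: centre of its underside
- salt: small salt shaker, clear with grey domed top, 44 mm wide, 90 mm tall; loose bystander, leave alone; origin: centre of its underside
- honey: round glass jar with dark screw cap, 57 mm wide, 85 mm tall; loose bystander, leave alone; origin: centre of its underside
- canister: round canister with a wooden lid and small wooden knob, 70 mm wide, 100 mm tall; loose bystander, leave alone; origin: centre of its underside
- espresso_cup: small cup with a side handle, 65 x 91 mm over all, 55 mm tall; loose bystander, leave alone; origin: centre of its underside (between body and handle)
- mandarin: mandarin, 50 mm wide, 44 mm tall; loose bystander, leave alone; origin: centre of its underside
- mill: turned wooden pepper mill, 58 mm wide, 160 mm tall; loose bystander, leave alone; origin: centre of its underside
- tub: closed yoghurt tub, 72 mm wide, 71 mm tall; loose bystander, leave alone; origin: centre of its underside

How it is judged (in metres and radians):
On the way, in this order (a step that is already met when the one before it is completed fails the run):
1. both lids, still nested, are lifted off the coaster together (z of outer_lid in the frame of inner_lid between 0.01 and 0.022 m and horizontal distance between inner_lid and outer_lid below 0.01 m and z of inner_lid in the frame of coaster above 0.03 m and contact force between the fingers and inner_lid above 0.3 N), for 0.1 s.
2. the nested lids sit fully home on the pot and have been let go (horizontal distance between inner_lid and pot below 0.008 m and z of inner_lid in the frame of pot between 0.062 and 0.069 m and angle between the z axis of inner_lid and the z axis of pot, either way round below 0.06 rad and z of outer_lid in the frame of inner_lid between 0.01 and 0.022 m and horizontal distance between inner_lid and outer_lid below 0.01 m and contact force between the fingers and inner_lid below 0.05 N and contact force between the fingers and outer_lid below 0.05 N), for 0.2 s.
3. the outer lid is lifted alone, the inner lid stays in the pot (horizontal distance between inner_lid and pot below 0.008 m and z of inner_lid in the frame of pot between 0.062 and 0.069 m and angle between the z axis of inner_lid and the z axis of pot, either way round below 0.06 rad and z of outer_lid in the frame of inner_lid above 0.09 m and contact force between the fingers and outer_lid above 0.3 N), for 0.2 s.
At the end, for the whole second after the job is handed in: The fingers hold the outer lid still, level (0.25 rad), at least 74 mm above its nested place, touching neither inner lid nor pot; the inner lid, untouched, sits in the pot: centred within 8 mm, origin 62 to 69 mm over the pot's, square within 0.06 rad; pot upright, moved under 40 mm (all of step 3 and angle between outer_lid's own z axis and vertical below 0.25 rad and contact force between each of outer_lid, the fingers and inner_lid below 0.05 N and contact force between outer_lid and pot below 0.05 N and linear speed of outer_lid below 0.03 m/s and linear speed of inner_lid below 0.02 m/s and angle between pot's own z axis and vertical below 0.05 rad and distance of pot from where it was at the start of the episode below 0.04 m); the arm keeps its last pose, push and grip.
It fails at once if the lids come apart while the inner lid is not seated in the pot, or the inner lid is unseated once they are apart ((z of outer_lid in the frame of inner_lid above 0.026 m or horizontal distance between outer_lid and inner_lid above 0.03 m) and not (horizontal distance between inner_lid and pot below 0.01 m and z of inner_lid in the frame of pot below 0.0715 m and angle between the z axis of inner_lid and the z axis of pot, either way round below 0.09 rad)).
It fails at once if the lids are let go above their seat and dropped onto the pot (more than 8 mm) (horizontal distance between inner_lid and pot below 0.06 m and z of inner_lid in the frame of pot above 0.074 m and contact force between the fingers and inner_lid below 0.01 N and contact force between the fingers and outer_lid below 0.01 N).
It fails at once if the pot is shoved more than 40 mm or tipped (distance of pot from where it was at the start of the episode above 0.04 m or angle between pot's own z axis and vertical above 0.2 rad).
It fails at once if a bystander is moved more than 30 mm or knocked over (distance of any of salt, honey, canister, espresso_cup, mandarin, mill, tub from where it was at the start of the episode above 0.03 m or angle between any of salt, honey, canister, espresso_cup, mill, tub's own z axis and vertical above 0.4 rad).
It also fails if it takes over 54 s, if anything falls off the work surface, if the arm or the gripper's body presses on something with over 40 N, if the wrist force passes 120 N, or if a joint passes its speed limit or range.

## Working session

There is one attempt and no reset: what is moved stays moved. The work goes in short steps, Python scripts to look and compute and a tool call to move; the robot and the scene stay as the last step left them, time stands still between calls to the robot, and variables do not carry over. Pictures are saved under pics/ and viewed, at most 10 in all, crops included, and the job is handed in when it is done.

Besides the shell and the picture viewer there is one more tool, called after "Call:" as name(argument=value, ...) on one line, values as JSON. send_rows: Moves the arm, as the interface text tells. Its arguments: {"type":"object","properties":{"motion":{"type":"array"}},"required":["motion"]}

```bash
ls; mkdir -p pics; python3 - <<'E'
from station import ctrl, eyes
import cv2, numpy as np
s=ctrl.get_state(); print({k:np.round(v,3).tolist() for k,v in s.items()})
for n in ("top","scene"):
    d=eyes.get_image(n); cv2.imwrite(f"pics/{n}0.png",d["img"][:,:,::-1]); print(n,d["fx"],d["fy"],d["cx"],d["cy"],np.round(d["world_from_camera"],4).tolist())
E
```

```text
pics
{'clock': 0.0, 'joint_pos': [-73.149, 5.261, 70.581, -0.002, 104.266, -3.25], 'qd': [-0.036, -0.021, -0.115, -0.039, 0.12, 0.034], 'joint_efforts': [-0.0, -44.645, -40.644, 0.07, 0.029, -0.0], 'tcp_pos': [0.206, -0.563, 0.241], 'eef_rot': [[0.939, 0.344, -0.001], [0.344, -0.939, 0.002], [0.0, -0.002, -1.0]], 'force': [-0.788, 0.477, 0.269], 'wrist_torque': [0.042, -0.008, -0.021], 'grasp_force': 0.0, 'grip_width': 0.088}
top 422.1331494303192 422.1331494303192 320.645074419411 197.45377029718435 [[0.0026, -0.9933, 0.1158, 0.3897], [-1.0, -0.0033, -0.0057, 0.0164], [0.0061, -0.1158, -0.9933, 1.1256], [0.0, 0.0, 0.0, 1.0]]
scene 411.6490161222033 411.6490161222033 313.5509086817539 204.10192176762655 [[-0.8578, -0.2862, 0.4268, -0.0371], [-0.5133, 0.438, -0.738, 0.984], [0.0242, -0.8522, -0.5227, 0.7574], [0.0, 0.0, 0.0, 1.0]]
```

View pics/top0.png

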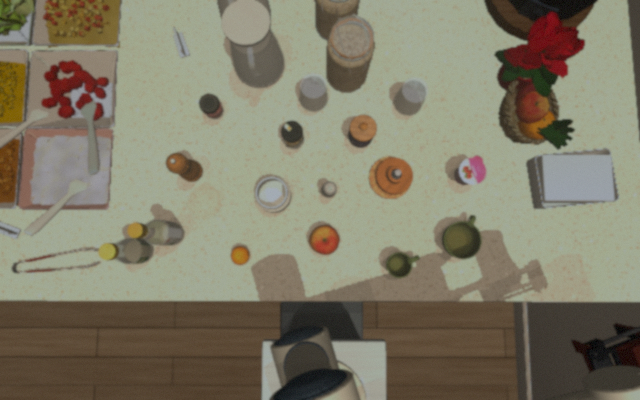

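View pics/scene0.png

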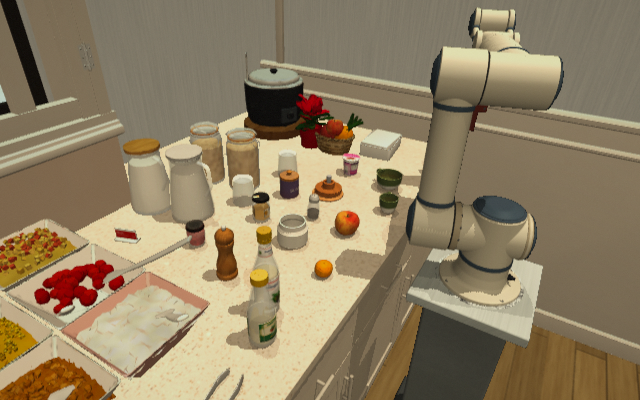

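The top view shows the pot at about (272,193), the nested lids at (391,176) with the knob at about (396,174). The salt is at (328,188) between them, the canister at (361,130), the apple at (324,239) and the tub at (470,170).

```bash
cat > h.py <<'E'
import cv2, numpy as np
from station import ctrl, eyes
def cast(d,uv,z):
    T=np.array(d["world_from_camera"]); r=T[:3,:3]@np.array([(uv[0]-d["cx"])/d["fx"],(uv[1]-d["cy"])/d["fy"],1.])
    return T[:3,3]+r*(z-T[2,3])/r[2]
def proj(d,p):
    T=np.array(d["world_from_camera"]); c=T[:3,:3].T@(np.array(p)-T[:3,3]); return np.array([d["fx"]*c[0]/c[2]+d["cx"],d["fy"]*c[1]/c[2]+d["cy"]])
def big(m):
    c=max(cv2.findContours(m.astype(np.uint8),cv2.RETR_EXTERNAL,cv2.CHAIN_APPROX_NONE)[0],key=cv2.contourArea); return c
def circ(d,c,z):  # contour -> plane z, min circle
    p=np.array([cast(d,q,z)[:2] for q in c[:,0,:]],np.float32); return p
E
python3 - <<'E'
from h import *
o=[]
for n,(x0,y0,x1,y1) in (("top",(235,140,435,230)),("scene",(270,165,350,255))):
    d=eyes.get_image(n); im=d["img"]; hsv=cv2.cvtColor(im,cv2.COLOR_RGB2HSV)
    c=im[y0:y1,x0:x1,::-1]; k=4 if n=="top" else 6
    cv2.imwrite(f"pics/{n}1.png",cv2.resize(c,None,fx=k,fy=k,interpolation=cv2.INTER_CUBIC))
    if n=="top":
        m=(hsv[...,0]<18)&(hsv[...,1]>130); m[:, :360]=0; m[:,420:]=0; m[:150]=0; m[205:]=0
        c=big(m); p=circ(d,c,.026); print("lid",cv2.minEnclosingCircle(p),cv2.fitEllipse(p),cv2.fitEllipse(c))
        print(hsv[165:185:2,384:408:2].tolist()[4]); 
        print("pot row",im[193,248:298].tolist())
        print("guess",cast(d,(272,189),.076),"knob",cast(d,(396,174),.066))
E
```

```text
lid ((0.5752520561218262, -0.17415644228458405), 0.05590559169650078) ((0.5738013386726379, -0.17527134716510773), (0.10165829211473465, 0.1079084649682045), 17.51576805114746) ((390.85357666015625, 176.73895263671875), (38.20722579956055, 40.62897872924805), 83.23187255859375)
[[13, 158, 139], [14, 144, 101], [12, 160, 124], [13, 147, 130], [16, 56, 77], [16, 30, 93], [17, 24, 146], [18, 24, 158], [15, 37, 139], [13, 144, 143], [12, 163, 152], [12, 168, 150]]
pot row [[163, 169, 143], [162, 169, 142], [162, 168, 142], [161, 169, 141], [162, 167, 141], [158, 160, 136], [147, 145, 128], [142, 143, 135], [138, 142, 141], [122, 124, 121], [120, 121, 111], [140, 145, 135], [157, 164, 155], [164, 170, 166], [164, 172, 168], [162, 171, 166], [163, 171, 169], [163, 170, 173], [163, 172, 177], [163, 173, 179], [163, 169, 177], [163, 173, 181], [162, 172, 178], [163, 169, 178], [162, 171, 179], [163, 171, 179], [161, 170, 178], [162, 170, 178], [158, 169, 176], [162, 170, 179], [162, 170, 179], [162, 170, 178], [162, 169, 175], [158, 162, 163], [148, 145, 138], [138, 132, 117], [134, 130, 115], [138, 139, 130], [141, 146, 142], [134, 133, 130], [139, 133, 120], [150, 141, 124], [142, 132, 116], [146, 138, 117], [153, 147, 124], [159, 156, 131], [163, 161, 136], [163, 166, 143], [162, 167, 142], [162, 167, 141]]
guess [0.53295736 0.13231192 0.076     ] knob [ 0.57395087 -0.18151321  0.066     ]
```

View pics/top1.png

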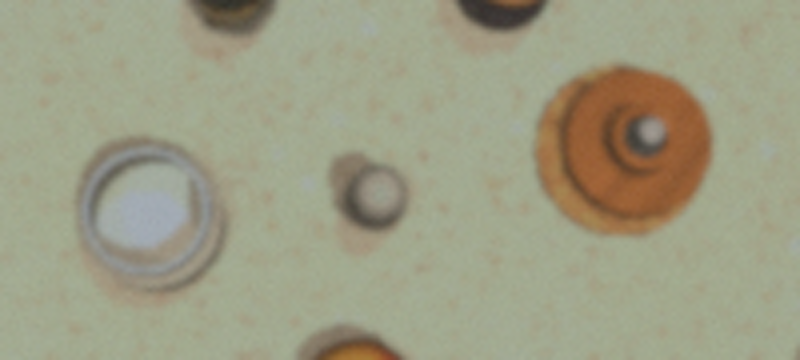

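The crop shows the pot rim ring centred at crop (147,212), i.e. full-image pixel (271.6,192.9). The outer lid's disc is centred at crop (637,140) → (394.1,174.9) and the knob at crop (648,131) → (396.9,172.7). The salt stands between the pot and the lids.

```bash
python3 - <<'E'
from h import *
d=eyes.get_image("top"); s=eyes.get_image("scene"); w=eyes.get_image("wrist")
pot=cast(d,(271.5,192.8),.076); print("pot",pot)
lid=cast(d,(394,174.9),.026); kn=cast(d,(396.8,172.6),.063); print("disc",lid,"knob",kn)
for nm,uv,z in (("salt",(375/4+235,195/4+140),.088),("honey",(291,131),.085),("canister",(362,127),.1),("tub",(469,169),.071),("mill",(177,162),.16),("apple",(324,238),.05),("mandarin",(240,255),.03),("cupdark",(398,263),.05)): print(nm,cast(d,uv,z).round(3))
print("scene proj",proj(s,pot),proj(s,[*lid[:2],.026]),proj(s,[*kn[:2],.063]))
T=np.array(w["world_from_camera"]); print(T.round(3).tolist(),w["fx"],w["cx"],w["cy"])
E
```

```text
pot [0.52334851 0.13341039 0.076     ]
disc [ 0.57847834 -0.18364933  0.026     ] knob [ 0.57810462 -0.184185    0.063     ]
salt [ 0.532 -0.01   0.088]
honey [0.68  0.086 0.085]
canister [ 0.687 -0.092  0.1  ]
tub [ 0.587 -0.366  0.071]
mill [0.584 0.344 0.16 ]
apple [0.412 0.001 0.05 ]
mandarin [0.368 0.217 0.03 ]
cupdark [ 0.349 -0.185  0.05 ]
scene proj [293.13652576 220.15625511] [328.19466772 186.52188584] [328.79577955 177.53568966]
[[0.343, -0.907, -0.244, 0.273], [-0.939, -0.331, -0.089, -0.539], [-0.0, 0.26, -0.966, 0.384], [0.0, 0.0, 0.0, 1.0]] 319.0691812226434 319.6065853351294 201.4914667791382
```

View pics/scene1.png

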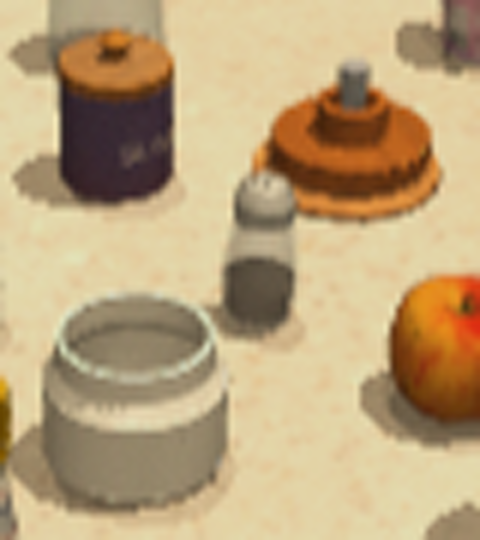

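The scene crop puts the knob at pixel (329.0,178.7) and the pot rim centre at (292.8,221.2). The top-view estimates predict these to within about 1 px. Next I move over the lids and square the tool with the world axes.

Call:
send_rows(motion=[[[1,30,-14,0,5],[1,85,-40,0,10],[1,140,-66,0,15],[1,195,-92,0,20],[1,250,-119,0,20],[1,305,-145,0,20],[1,360,-171,0,20],[1,415,-197,0,20]]])

```text
clock: 1.35
tcp_pos: [0.5294, -0.2343, 0.2418]
eef_rot: [[1.0, 0.002, 0.0], [0.002, -1.0, -0.0], [0.0, 0.0, -1.0]]
force: [0.6, -0.3, 0.4]
grip_width: 0.0877
grasp_force: 0.0
```

Call:
send_rows(motion=[[[1,40,-5,0,0],[1,70,-9,0,0],[1,70,-9,0,0]]])

```text
clock: 1.72
tcp_pos: [0.5993, -0.2259, 0.2401]
eef_rot: [[1.0, 0.004, -0.002], [0.004, -1.0, 0.001], [-0.002, -0.001, -1.0]]
force: [0.1, -0.5, -0.4]
grip_width: 0.0877
grasp_force: 0.0
```

```bash
python3 - <<'E'
from h import *
s=ctrl.get_state(); print(s["clock"],s["tcp_pos"],np.round(s["eef_rot"],3).tolist())
w=eyes.get_image("wrist"); cv2.imwrite("pics/w1.png",w["img"][:,:,::-1])
print(proj(w,[.578,-.184,.063]),proj(w,[.578,-.184,.026]),np.array(w["world_from_camera"])[:3,3])
E
```

```text
1.725 [ 0.59928577 -0.22590005  0.24012785] [[1.0, 0.004, -0.002], [0.004, -1.0, 0.001], [-0.002, -0.001, -1.0]]
[279.29069095 206.99033109] [283.21058732 198.08129656] [ 0.67084721 -0.22596954  0.38298272]
```

View pics/w1.png

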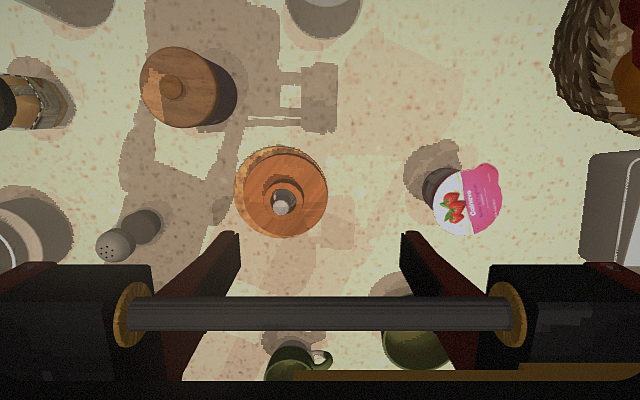

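The wrist view shows the outer lid's disc centred near (285,195) and the knob near (281,206). The tub is at (465,200) and the salt at (115,245), both clear. I'll measure these more sharply.

```bash
python3 - <<'E'
from h import *
w=eyes.get_image("wrist"); im=w["img"]; hsv=cv2.cvtColor(im,cv2.COLOR_RGB2HSV)
x0,y0,x1,y1=225,135,345,250
m=(hsv[...,1]<90); mm=np.zeros_like(m); mm[190:222,265:296]=m[190:222,265:296]
n,l,st,ce=cv2.connectedComponentsWithStats(mm.astype(np.uint8)); print("knob",st[1:].tolist(),ce[1:].tolist())
k=ce[1+np.argmax(st[1:,4])]
for z in (.055,.063,.07): print(z,cast(w,k,z))
# disc edge: saturated orange
for r in (155,165,175,185): print(r,hsv[r,228:260:2,:].tolist()[0:16])
cv2.imwrite("pics/w2.png",cv2.resize(im[y0:y1,x0:x1,::-1],None,fx=5,fy=5,interpolation=cv2.INTER_CUBIC))
E
```

```text
knob [[272, 190, 24, 24, 439]] [[282.2596810933941, 200.60820045558086]]
0.055 [ 0.58170501 -0.18688682  0.055     ]
0.063 [ 0.58385068 -0.18785215  0.063     ]
0.07 [ 0.58572814 -0.18869682  0.07      ]
155 [[16, 73, 160], [17, 68, 161], [16, 71, 161], [15, 71, 154], [35, 43, 206], [32, 46, 199], [27, 46, 193], [30, 44, 191], [31, 45, 194], [16, 78, 157], [15, 64, 156], [14, 153, 132], [12, 147, 168], [13, 144, 181], [13, 146, 171], [13, 141, 123]]
165 [[16, 74, 158], [17, 75, 159], [16, 74, 152], [14, 79, 148], [14, 80, 147], [16, 72, 163], [12, 155, 170], [16, 140, 193], [15, 141, 192], [13, 145, 188], [13, 139, 127], [14, 133, 128], [14, 137, 138], [13, 144, 129], [12, 169, 177], [12, 159, 165]]
175 [[17, 77, 153], [16, 72, 162], [16, 77, 160], [17, 60, 158], [17, 136, 197], [13, 144, 190], [13, 142, 181], [14, 138, 194], [16, 135, 198], [13, 137, 162], [11, 162, 170], [13, 170, 162], [12, 169, 167], [12, 165, 172], [12, 163, 175], [12, 171, 173]]
185 [[15, 75, 153], [15, 74, 155], [15, 84, 154], [13, 149, 176], [16, 138, 191], [14, 146, 191], [15, 139, 191], [15, 135, 198], [11, 167, 159], [12, 162, 172], [11, 166, 175], [11, 165, 178], [12, 171, 174], [11, 166, 167], [12, 158, 170], [11, 162, 173]]
```

View pics/w2.png

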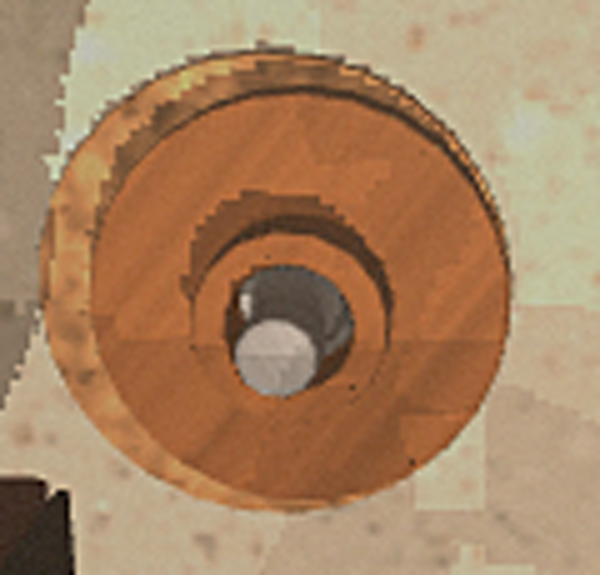

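Crop measures: the knob's top face is centred at (276,358) → pixel (279.8,206.2). The disc's top edge is centred at (301,299) → (284.8,194.4), and the collar top at (291,316) → (282.8,197.8).

```bash
python3 - <<'E'
from h import *
w=eyes.get_image("wrist")
for uv,z in (((279.8,206.2),.072),((284.8,194.4),.026),((282.8,197.8),.048)): print(z,cast(w,uv,z))
d=eyes.get_image("top"); print(cast(d,(396.8,172.6),.07)); print(ctrl.get_state()["tcp_pos"])
E
```

```text
0.072 [ 0.57981495 -0.18662984  0.072     ]
0.026 [ 0.58084131 -0.18691783  0.026     ]
0.048 [ 0.58245518 -0.18709479  0.048     ]
[ 0.57686333 -0.18286396  0.07      ]
[ 0.5973541  -0.22724223  0.2421318 ]
```

Call:
send_rows(motion=[[[1,-9,-20,30,0],[1,-18,-40,60,0],[1,-18,-40,90,0],[1,-18,-40,120,0],[1,-18,-40,120,0],[1,-18,-40,120,0]]])

```text
clock: 2.68
tcp_pos: [0.5802, -0.1873, 0.1235]
eef_rot: [[1.0, 0.001, 0.002], [0.001, -1.0, -0.001], [0.002, 0.001, -1.0]]
force: [-0.3, -0.3, -0.3]
grip_width: 0.0877
grasp_force: 0.0
```

```bash
python3 - <<'E'
from h import *
P=[]
for i in range(4):
    w=eyes.get_image("wrist"); P.append(ctrl.get_state()["tcp_pos"])
print(np.mean(P,0),np.ptp(P,0))
im=w["img"]; k=proj(w,[.58,-.186,.072]); print(k, w["world_from_camera"][:3,3])
cv2.imwrite("pics/w3.png",im[:,:,::-1])
E
```

```text
[ 0.58073825 -0.18729628  0.12385222] [0.00019404 0.00027893 0.00060915]
[317.20781149 231.00344953] [ 0.65166598 -0.18718288  0.26705096]
```

View pics/w3.png

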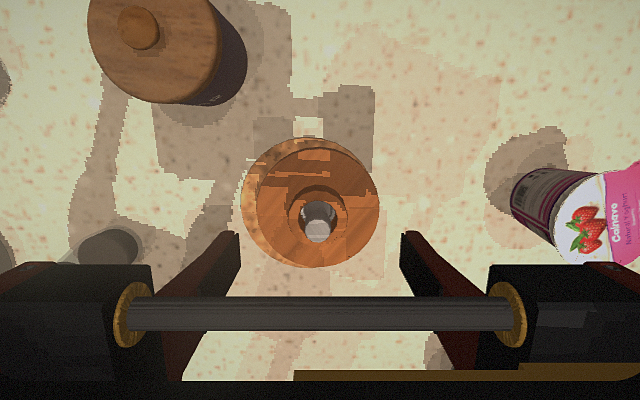

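The wrist view shows the knob's top at (318,231), within 1 px of the prediction and centred between the fingers. Now I descend and close.

Call:
send_rows(motion=[[[1,0,0,20,0],[1,0,0,40,0],[1,0,0,51,0],[1,0,0,51,0],[0.4,0,0,51,0],[0.2,0,0,51,0],[0,0,0,51,0],[0,0,0,51,0]]])

```text
clock: 3.88
tcp_pos: [0.5803, -0.1868, 0.071]
eef_rot: [[1.0, 0.002, 0.001], [0.002, -1.0, -0.0], [0.001, 0.0, -1.0]]
force: [-0.4, 0.6, -0.6]
grip_width: 0.0515
grasp_force: 0.0
```

Call:
send_rows(motion=[[[0,0,0,0,0],[0,0,0,0,0],[0,0,0,0,0],[0,0,0,0,0],[0,0,0,0,0]]])

```text
clock: 4.5
tcp_pos: [0.5801, -0.1866, 0.0705]
eef_rot: [[1.0, 0.002, -0.0], [0.002, -1.0, 0.0], [-0.0, -0.0, -1.0]]
force: [-0.3, 1.1, -0.4]
grip_width: 0.0171
grasp_force: 30.0
```

Gripped at 17 mm with 30 N. Now I lift gently.

Call:
send_rows(motion=[[[0,0,0,-3,0],[0,0,0,-10,0],[0,0,0,-22,0],[0,0,0,-36,0],[0,0,0,-50,0],[0,0,0,-60,0],[0,0,0,-65,0],[0,0,0,-65,0]]])

```text
clock: 5.5
tcp_pos: [0.5803, -0.1868, 0.136]
eef_rot: [[1.0, 0.002, 0.0], [0.002, -1.0, -0.0], [0.0, 0.0, -1.0]]
force: [0.7, -0.0, -2.7]
grip_width: 0.0173
grasp_force: 30.0
```

Call:
send_rows(motion=[[[0,0,0,-6,0],[0,0,0,-20,0],[0,0,0,-40,0],[0,0,0,-60,0],[0,0,0,-80,0],[0,0,0,-94,0],[0,0,0,-100,0],[0,0,0,-100,0]]])

```text
clock: 6.5
tcp_pos: [0.5802, -0.1868, 0.2358]
eef_rot: [[1.0, 0.002, 0.0], [0.002, -1.0, -0.0], [0.0, 0.0, -1.0]]
force: [-0.1, 0.6, -3.8]
grip_width: 0.0173
grasp_force: 30.0
```

The wrist carries about 2.7–3.8 N, which fits both lids together (2.65 N). I go to a spot short of the pot where the wrist camera can see its rim past the lids.

Call:
send_rows(motion=[[[0,-5,-10,0,0],[0,-15,-30,0,0],[0,-27,-54,0,0],[0,-40,-80,0,0],[0,-53,-106,0,0],[0,-66,-132,0,0],[0,-78,-156,0,0],[0,-90,-180,0,0]]])

```text
clock: 7.5
tcp_pos: [0.4886, -0.0056, 0.2348]
eef_rot: [[1.0, 0.002, -0.001], [0.002, -1.0, 0.0], [-0.001, -0.0, -1.0]]
force: [-0.3, 0.3, -3.8]
grip_width: 0.0173
grasp_force: 30.0
```

Call:
send_rows(motion=[[[0,-12,-24,0,0],[0,-24,-48,0,0],[0,-36,-72,0,0],[0,-48,-96,0,0],[0,-59,-117,0,0],[0,-66,-131,0,0],[0,-70,-138,0,0],[0,-70,-138,0,0]]])

```text
clock: 8.5
tcp_pos: [0.4194, 0.1311, 0.2355]
eef_rot: [[1.0, 0.002, -0.0], [0.002, -1.0, -0.0], [-0.0, 0.0, -1.0]]
force: [0.6, -0.3, -3.0]
grip_width: 0.0178
grasp_force: 30.0
```

```bash
python3 - <<'E'
from h import *
P=[]
for i in range(3):
    w=eyes.get_image("wrist"); P.append(ctrl.get_state()["tcp_pos"])
print(np.mean(P,0), ctrl.get_state()["force"],ctrl.get_state()["clock"])
im=w["img"]; print(proj(w,[.525,.131,.076]), w["world_from_camera"][:3,3])
cv2.imwrite("pics/w4.png",im[:,:,::-1])
E
```

```text
[0.41975819 0.13058975 0.23552948] [ 0.78014163  0.04073647 -3.20989911] 8.65
[318.81104221  76.03169923] [0.49106779 0.1305168  0.37852117]
```

View pics/w4.png

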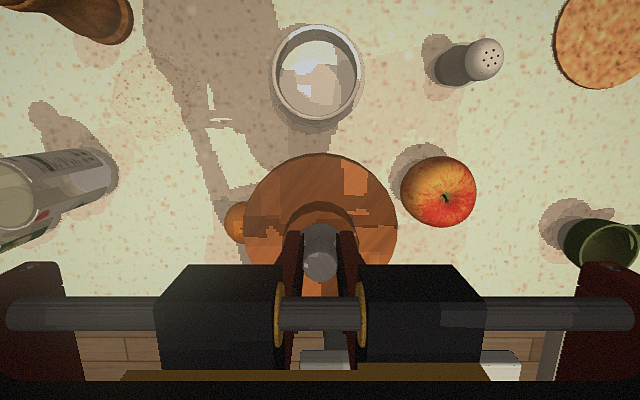

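The wrist view shows the pot rim ring around (317,70) and the lids level in the grip. The knob is at (320,265). The rim needs a finer fit.

```bash
python3 - <<'E'
from h import *
w=eyes.get_image("wrist"); im=w["img"]
g=cv2.cvtColor(im,cv2.COLOR_RGB2GRAY)
c=cv2.resize(g[15:130,260:375],None,fx=5,fy=5,interpolation=cv2.INTER_CUBIC)
h=cv2.HoughCircles(cv2.medianBlur(c,9),cv2.HOUGH_GRADIENT,1,5,param1=80,param2=20,minRadius=165,maxRadius=235)
o=cv2.cvtColor(c,cv2.COLOR_GRAY2BGR)
for i,(x,y,r) in enumerate(h[0][:8]):
    u,v=260+x/5-.4,15+y/5-.4; p=cast(w,(u,v),.076); q=cast(w,(u+r/5,v),.076)
    print(round(u,1),round(v,1),round(r/5,1),p.round(4),"diam mm",2000*np.linalg.norm(p-q))
    if i<3: cv2.circle(o,(int(x),int(y)),int(r),[(0,0,255),(0,255,0),(255,0,0)][i],1)
cv2.imwrite("pics/w5.png",o)
E
```

```text
316.5 78.5 37.8 [0.523  0.1329 0.076 ] diam mm 67.22174279465145
320.7 72.3 45.8 [0.5281 0.1292 0.076 ] diam mm 81.07477318938611
311.7 72.7 45.1 [0.5278 0.1372 0.076 ] diam mm 79.92694340644222
310.5 72.7 46.0 [0.5278 0.1383 0.076 ] diam mm 81.48553647642842
319.7 72.5 44.9 [0.528  0.1301 0.076 ] diam mm 79.52791605060312
318.7 71.7 43.8 [0.5286 0.131  0.076 ] diam mm 77.53182082883714
313.7 70.5 42.3 [0.5296 0.1354 0.076 ] diam mm 74.7357247886259
316.1 75.5 43.8 [0.5255 0.1333 0.076 ] diam mm 77.75564566850795
```

View pics/w5.png

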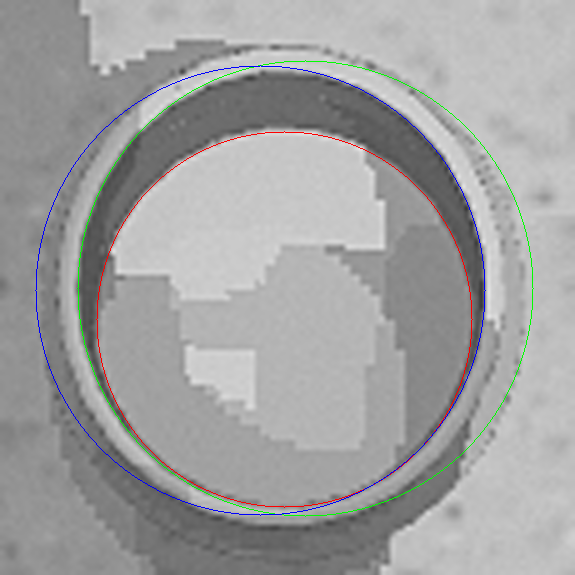

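The crop shows the outer rim spanning x 60–503 and y 45–523, and the inner rim spanning x 80–485 and y 67–508. Hough mixed up several edges, so I cast these edge points instead.

```bash
python3 - <<'E'
from h import *
w=eyes.get_image("wrist"); d=eyes.get_image("top"); 
def rim(cam,L,R,T,B,f,ox,oy):
    cu,cv=(L+R)/2,(T+B)/2
    P=[cast(cam,(ox+a/f-.5+.5/f,oy+b/f-.5+.5/f),.076) for a,b in ((L,cv),(R,cv),(cu,T),(cu,B))]
    print("centre",((P[2]+P[3])/2)[0].round(4),((P[0]+P[1])/2)[1].round(4),"dx",abs(P[2]-P[3])[0].round(4),"dy",abs(P[0]-P[1])[1].round(4))
rim(w,60,503,45,523,5,260,15); rim(w,80,485,67,508,5,260,15)
rim(d,80,213,144,280,4,235,140)
g=cv2.cvtColor(w["img"],cv2.COLOR_RGB2GRAY); print("col316",g[18:36,316].tolist(),g[108:130,316].tolist()); print("row72",g[72,266:284].tolist(),g[72,350:368].tolist())
# rim fit in top view, magnified Canny-free: dark/bright profile
gt=cv2.cvtColor(d["img"],cv2.COLOR_RGB2GRAY); print("topcol",gt[170:216,271].tolist()); print("toprow",gt[192,250:296].tolist())
E
```

```text
centre 0.5275 0.1334 dx 0.079 dy 0.0784
centre 0.5271 0.1333 dx 0.073 dy 0.0717
centre 0.524 0.134 dx 0.0859 dy 0.0832
col316 [191, 192, 194, 193, 194, 200, 140, 202, 199, 201, 207, 138, 99, 105, 107, 107, 99, 103] [160, 163, 164, 161, 163, 161, 160, 163, 139, 194, 154, 155, 93, 98, 101, 102, 99, 112, 112, 104, 116, 117]
row72 [144, 150, 122, 128, 125, 134, 168, 177, 179, 111, 86, 91, 84, 93, 138, 140, 129, 165] [140, 136, 139, 139, 90, 86, 74, 207, 206, 206, 185, 167, 176, 173, 172, 194, 195, 193]
topcol [163, 163, 161, 153, 136, 125, 132, 141, 133, 110, 121, 148, 163, 163, 163, 158, 144, 116, 96, 80, 71, 60, 53, 59, 58, 60, 63, 66, 65, 66, 67, 67, 76, 81, 88, 95, 98, 99, 106, 112, 122, 126, 130, 131, 136, 139]
toprow [121, 122, 114, 104, 88, 97, 118, 132, 140, 142, 142, 142, 143, 145, 143, 142, 133, 118, 98, 77, 66, 53, 62, 67, 90, 121, 138, 143, 145, 147, 139, 132, 125, 117, 115, 128, 139, 130, 133, 134, 133, 142, 149, 155, 156, 158]
```

```bash
python3 - <<'E'
from h import *
w=eyes.get_image("wrist"); P=ctrl.get_state()["tcp_pos"]; print(P)
print("pred knob top",proj(w,[P[0],P[1],P[2]+.0015]))
hsv=cv2.cvtColor(w["img"],cv2.COLOR_RGB2HSV)
print("col",w["img"][225:300:2,320].sum(1).tolist()); 
# disc far edge (z: outer lid disc top = TCP-0.0705+0.026): predict row
print("pred disc far edge",proj(w,[P[0]+.049,P[1],P[2]-.0445]))
m=(hsv[...,0]<18)&(hsv[...,1]>120); col=np.where(m[130:230,300:320].mean(1)>.5)[0]; print("far edge row",130+col[0]); r=np.where(m[195,230:410])[0]; print("row195",230+r[0],230+r[-1])
E
```

```text
[0.41976752 0.13058129 0.23557805]
pred knob top [319.05171207 267.53976559]
col [205, 210, 203, 193, 193, 186, 192, 172, 187, 191, 187, 182, 201, 206, 288, 290, 269, 278, 266, 263, 265, 262, 259, 281, 274, 266, 265, 268, 247, 195, 346, 353, 330, 328, 336, 338, 71, 93]
pred disc far edge [319.12023637 155.11200333]
far edge row 154
row195 252 409
```

The knob sits on the TCP axis: its top is at row 267, against 267.5 predicted. Target TCP is (0.527, 0.133), with the lids seated at about z 0.1305.

Call:
send_rows(motion=[[[0,10,0,0,0],[0,30,-1,0,0],[0,52,-1,0,0],[0,74,-2,0,0],[0,92,-2.5,0,0],[0,103,-2.5,0,0],[0,107,-2.5,0,0],[0,107,-2.5,0,0]]])

```text
clock: 9.85
tcp_pos: [0.5266, 0.1336, 0.2355]
eef_rot: [[1.0, 0.002, -0.0], [0.002, -1.0, -0.0], [-0.0, 0.0, -1.0]]
force: [0.2, -0.6, -3.7]
grip_width: 0.0172
grasp_force: 30.0
```

Call:
send_rows(motion=[[[0,0,0,8,0],[0,0,0,24,0],[0,0,0,42,0],[0,0,0,60,0],[0,0,0,74,0],[0,0,0,82,0],[0,0,0,86,0],[0,0,0,86,0]]])

```text
clock: 10.85
tcp_pos: [0.5267, 0.1336, 0.1498]
eef_rot: [[1.0, 0.002, 0.0], [0.002, -1.0, 0.0], [0.0, -0.0, -1.0]]
force: [-0.4, -0.6, -3.1]
grip_width: 0.0173
grasp_force: 30.0
```

```bash
python3 - <<'E'
from h import *
P=[]
for i in range(3):
    s=eyes.get_image("scene"); P.append(ctrl.get_state()["tcp_pos"])
print(np.mean(P,0),ctrl.get_state()["force"])
cv2.imwrite("pics/s5.png",cv2.resize(s["img"][120:260,230:360,::-1],None,fx=4,fy=4,interpolation=cv2.INTER_CUBIC))
E
```

```text
[0.52687542 0.13370186 0.15031147] [-0.65096617  0.79813238 -2.2481223 ]
```

View pics/s5.png

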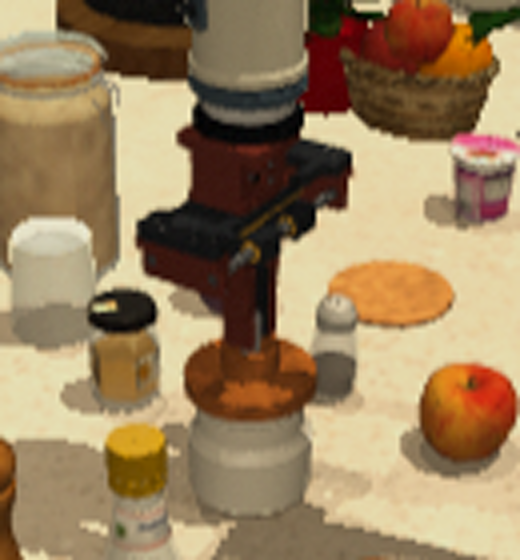

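The scene crop shows the lids level and centred over the pot: disc centre column 251, pot 250. This is my tenth and last picture, so from here I rely on numbers. I lower slowly.

Call:
send_rows(motion=[[[0,0,0,2,0],[0,0,0,4,0],[0,0,0,6,0],[0,0,0,8,0],[0,0,0,10,0],[0,0,0,12,0],[0,0,0,14,0],[0,0,0,14,0]]])

```text
clock: 12.0
tcp_pos: [0.5265, 0.1336, 0.1354]
eef_rot: [[1.0, 0.002, -0.0], [0.002, -1.0, -0.0], [-0.0, 0.0, -1.0]]
force: [0.5, -0.0, -3.7]
grip_width: 0.0169
grasp_force: 30.0
```

Call:
send_rows(motion=[[[0,0,0,1,0],[0,0,0,2,0],[0,0,0,3,0],[0,0,0,4,0],[0,0,0,4,0],[0,0,0,4,0]]])

```text
clock: 12.75
tcp_pos: [0.5266, 0.1336, 0.1317]
eef_rot: [[1.0, 0.002, 0.0], [0.002, -1.0, -0.0], [0.0, 0.0, -1.0]]
force: [-0.0, -0.2, -3.8]
grip_width: 0.0175
grasp_force: 30.0
```

Call:
send_rows(motion=[[[0,0,0,0.5,0],[0,0,0,1,0],[0,0,0,1,0],[0,0,0,1.5,0],[0,0,0,1.5,0]]])

```text
clock: 13.38
tcp_pos: [0.5267, 0.1337, 0.1305]
eef_rot: [[1.0, 0.002, 0.0], [0.002, -1.0, 0.0], [0.0, -0.0, -1.0]]
force: [-0.1, -0.1, -0.2]
grip_width: 0.0173
grasp_force: 30.0
```

Call:
send_rows(motion=[[[0,0,0,0.3,0],[0,0,0,0.5,0],[0,0,0,0.5,0]]])

```text
clock: 13.75
tcp_pos: [0.5267, 0.1338, 0.1304]
eef_rot: [[1.0, 0.002, 0.001], [0.002, -1.0, 0.0], [0.001, -0.0, -1.0]]
force: [-2.9, -0.2, 5.2]
grip_width: 0.0174
grasp_force: 30.0
```

The seat force shows they are home. I ease off the press and open.

Call:
send_rows(motion=[[[0,0,0,-0.5,0],[0,0,0,-0.5,0],[0.3,0,0,-0.5,0],[0.5,0,0,-0.5,0],[0.7,0,0,-0.5,0],[1,0,0,-0.5,0],[1,0,0,-0.5,0],[1,0,0,-0.5,0]]])

```text
clock: 14.75
tcp_pos: [0.5266, 0.1336, 0.1302]
eef_rot: [[1.0, 0.002, 0.0], [0.002, -1.0, 0.0], [0.0, -0.0, -1.0]]
force: [0.8, -0.0, -0.5]
grip_width: 0.0726
grasp_force: 0.0
```

Call:
send_rows(motion=[[[1,0,0,0,0],[1,0,0,0,0],[1,0,0,0,0],[1,0,0,0,0]]])

```text
clock: 15.25
tcp_pos: [0.5266, 0.1336, 0.1301]
eef_rot: [[1.0, 0.002, 0.0], [0.002, -1.0, 0.0], [0.0, -0.0, -1.0]]
force: [-0.5, -1.6, 0.3]
grip_width: 0.088
grasp_force: 0.0
```

```bash
python3 - <<'E'
from h import *
w=eyes.get_image("wrist"); s=ctrl.get_state(); P=s["tcp_pos"]; print(P,s["force"],s["grip_width"])
im=w["img"]; hsv=cv2.cvtColor(im,cv2.COLOR_RGB2HSV)
k=proj(w,[P[0],P[1],.132]); print("pred knob top",k)
for z,n,R in ((.086,"disc",.049),(.108,"collar",.022)):
    print(n,[proj(w,[P[0]+a,P[1]+b,z]).round(1).tolist() for a,b in ((R,0),(-R,0),(0,R),(0,-R))])
u,v=k.astype(int)
print("row knob sat",hsv[v,u-40:u+40:2,1].tolist()); print("col knob sat",hsv[v-40:v+40:2,u,1].tolist())
m=((hsv[...,0]<18)&(hsv[...,1]>120)).astype(np.uint8)
print("disc col top rows",[int(np.where(m[100:,c])[0][0]+100) for c in (u-20,u,u+20)])
vd=int(proj(w,[P[0]+.02,P[1],.086])[1]); r=np.where(m[vd,200:440])[0]+200; print("row",vd,r[0],r[-1],"pred",[proj(w,[P[0]+.02,P[1]+b,.086])[0].round(1) for b in (.0447,-.0447)])
E
```

```text
[0.52658573 0.1336502  0.13012396] [0.31518012 0.42126124 0.00469624] 0.08824232506211817
pred knob top [319.16445247 267.77242432]
disc [[319.3, 155.1], [319.2, 303.1], [240.7, 233.8], [397.7, 233.9]]
collar [[319.2, 210.2], [319.2, 283.4], [279.8, 247.9], [358.6, 248.0]]
row knob sat [179, 173, 176, 174, 182, 177, 177, 174, 179, 180, 174, 167, 33, 44, 54, 41, 48, 44, 42, 50, 43, 45, 44, 53, 45, 47, 46, 41, 34, 181, 181, 168, 168, 175, 177, 181, 176, 174, 181, 174]
col knob sat [50, 50, 52, 56, 54, 50, 56, 44, 52, 44, 44, 54, 48, 42, 39, 46, 43, 45, 44, 36, 43, 44, 50, 39, 41, 45, 47, 18, 184, 157, 179, 174, 173, 172, 171, 36, 57, 22, 45, 85]
disc col top rows [157, 154, 156]
row 202 248 391 pred [np.float64(245.7), np.float64(392.7)]
```

The seat checks out: the knob and disc edges sit within about 1–3 px of where they should be. I lower onto the collar, keeping the tips 4 mm above the disc, and close.

Call:
send_rows(motion=[[[1,0,0,5,0],[1,0,0,12,0],[1,0,0,18,0],[1,0,0,21,0],[1,0,0,21,0],[0.6,0,0,21,0],[0.5,0,0,21,0],[0.4,0,0,21,0]]])

```text
clock: 16.3
tcp_pos: [0.5267, 0.1337, 0.1093]
eef_rot: [[1.0, 0.002, 0.0], [0.002, -1.0, 0.0], [0.0, -0.0, -1.0]]
force: [-0.2, 0.5, 0.2]
grip_width: 0.0612
grasp_force: 0.0
```

Call:
send_rows(motion=[[[0.3,0,0,0,0],[0.3,0,0,0,0],[0.2,0,0,0,0],[0.2,0,0,0,0]]])

```text
clock: 16.8
tcp_pos: [0.5266, 0.1336, 0.1092]
eef_rot: [[1.0, 0.002, 0.0], [0.002, -1.0, -0.0], [0.0, 0.0, -1.0]]
force: [-0.7, -0.5, 0.7]
grip_width: 0.0429
grasp_force: 30.0
```

Call:
send_rows(motion=[[[0,0,0,-1,0],[0,0,0,-3,0],[0,0,0,-6,0],[0,0,0,-10,0],[0,0,0,-15,0],[0,0,0,-20,0],[0,0,0,-24,0],[0,0,0,-25,0]]])

```text
clock: 17.8
tcp_pos: [0.5268, 0.1337, 0.1346]
eef_rot: [[1.0, 0.002, 0.001], [0.002, -1.0, 0.0], [0.001, -0.0, -1.0]]
force: [-0.4, 0.4, -1.7]
grip_width: 0.0429
grasp_force: 30.0
```

Call:
send_rows(motion=[[[0,0,0,-5,0],[0,0,0,-16,0],[0,0,0,-32,0],[0,0,0,-50,0],[0,0,0,-68,0],[0,0,0,-83,0],[0,0,0,-92,0],[0,0,0,-95,0]]])

```text
clock: 18.8
tcp_pos: [0.5267, 0.1337, 0.2297]
eef_rot: [[1.0, 0.002, 0.001], [0.002, -1.0, 0.0], [0.001, -0.0, -1.0]]
force: [0.1, -0.3, -1.6]
grip_width: 0.0428
grasp_force: 30.0
```

Call:
send_rows(motion=[[[0,0,0,0,0],[0,0,0,0,0],[0,0,0,0,0],[0,0,0,0,0]]])

```text
clock: 19.3
tcp_pos: [0.5265, 0.1336, 0.2289]
eef_rot: [[1.0, 0.002, -0.0], [0.002, -1.0, -0.0], [-0.0, 0.0, -1.0]]
force: [-0.6, 0.2, -1.1]
grip_width: 0.0428
grasp_force: 30.0
```

```bash
python3 - <<'E'
from h import *
F=[]
for i in range(6): s=eyes.get_image("scene"); st=ctrl.get_state(); F.append(st["force"])
print("force",np.mean(F,0),st["tcp_pos"],st["grip_width"],st["grasp_force"])
im=s["img"]; hsv=cv2.cvtColor(im,cv2.COLOR_RGB2HSV)
m=((hsv[...,0]<16)&(hsv[...,1]>140)).astype(np.uint8); m[:, :250]=0; m[:,330:]=0;m[:100]=0;m[230:]=0
n,l,stt,ce=cv2.connectedComponentsWithStats(m)
for i in range(1,n):
    if stt[i,4]>60: print("orange",stt[i].tolist(),ce[i].round(1).tolist())
P=st["tcp_pos"]; print("pred disc",proj(s,[P[0],P[1],P[2]-.023]),"knob top/bottom",proj(s,[P[0],P[1],.132]),proj(s,[P[0],P[1],.11]),"flange L/R",proj(s,[P[0],P[1],.082]))
u=int(proj(s,[P[0],P[1],.132])[0]); print("col below",[(r,im[r,u].tolist()) for r in range(180,232,3)])
r=int(proj(s,[P[0],P[1],.120])[1]); print("row knob",r,im[r,u-14:u+15:2].sum(1).tolist())
E
```

```text
force [ 0.06445763  0.05147031 -1.63708557] [0.52658183 0.13362981 0.22914441] 0.042504084301856315 29.999456447549164
orange [250, 119, 55, 28, 766] [278.7, 133.3]
orange [306, 120, 24, 28, 221] [320.7, 133.1]
orange [263, 152, 47, 44, 979] [288.4, 176.2]
orange [312, 186, 18, 15, 142] [322.5, 193.0]
pred disc [292.05299139 181.30395346] knob top/bottom [292.13083495 203.80851952] [292.15297054 210.20791669] flange L/R [292.1805402 218.1783031]
col below [(180, [102, 52, 17]), (183, [108, 54, 18]), (186, [160, 83, 28]), (189, [171, 88, 27]), (192, [114, 58, 18]), (195, [95, 51, 32]), (198, [148, 124, 98]), (201, [225, 203, 160]), (204, [82, 76, 68]), (207, [95, 89, 76]), (210, [91, 85, 73]), (213, [99, 92, 80]), (216, [100, 93, 82]), (219, [102, 95, 82]), (222, [79, 73, 63]), (225, [163, 152, 133]), (228, [136, 123, 98]), (231, [154, 138, 110])]
row knob 207 [591, 604, 614, 600, 579, 585, 248, 260, 234, 610, 618, 607, 616, 622, 625]
```

The force of about 1.2–1.6 N matches the outer lid alone, held 120 mm up. The inner lid's knob top is at row 204, exactly where a seated lid puts it. I hand in.

```bash
python3 -c "
from station import ticket
print(ticket.job_done())"
```

```text
the job is handed in; nothing more can be done
None
```

Job handed in, with no verdict shown: my last readings have the inner lid seated in the pot and the gripper holding the wooden outer lid level 12 cm above its nested place.

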